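# Invert a rinsed sample cup onto its drying peg

## Robot

A 7-joint arm with a two-finger parallel gripper is mounted at the origin on the work surface. World frame = base frame: x ahead of the robot, y to its left, z up, the work surface at z = 0. Lengths are in m, angles in rad, forces in N, time in s.
With the tool pointing down it reaches from about 0.35 to 0.9 m from the base axis. Payload 8.1 kg.
Tool frame: the origin (TCP) lies at the very end of the fingers, on their centre line; the grasp point (between the pads) lies 19 mm behind it; z points along the fingers, y is the line along which they close (so a half turn about z gives the same grasp; the last joint's range is limited). The gripper opens to 92 mm and grips with 3 to 60 N. Pads are 19 mm wide; open, the fingers measure 130 mm over their backs; the gripper's body (75 mm by 190 mm) begins 47 mm behind the grasp point.
Start: joints at [-1.21, 0.434, 0.025, 1.573, -0.012, 1.134, -0.075], TCP at [0.28, 0.559, 0.227] pointing down, gripper open.
Joint ranges: [-2.62, 2.62], [-0.44, 2.09], [-1.27, 1.32], [0.08, 2.57], [-1.32, 4.46], [0.12, 2], [-2.74, 2.74]. Speed limits (rad/s): [2.22, 2.22, 3.01, 3.01, 3.14, 3.14, 3.14].

## Interface

Orientations are given as a rotation vector (axis times angle).
In Python, from cell import observe, get_image, sign_off, find_in, trace, place_of gives the robot as it stands. The module is installed in compiled form; this text tells all that it offers.
- The arm moves only by the shell command python3 -m handwheel 'ROWS' [OPENING] [FORCE]. ROWS is JSON, a list of rows, each a list of 6 numbers: the shift along the tool's x, y, z each as a share of 0.02 m, from -1 to 1, then the turn, a rotation vector about the tool's x, y, z each as a share of 4 degrees, from -1 to 1. A call has 1 to 8 rows; each row shifts and turns the commanded pose from where the row before left it, along the tool's axes as they then stand; what a row does not reach is not made up. A row lasts 1/12 s, in which the tool goes at most 41.7 mm and 7.16 degrees, less where a joint would pass 70% of its speed; a pose out of reach is approached as far as the arm can. A call with a number of a shift or a turn outside -1 to 1 is refused whole. A call with a gripper value outside its range is refused whole. OPENING is the opening, from 0 (shut) to 1 (fully open), set as the call begins (- or left out, the last holds). The fingers move at their own pace and stop on an object; FORCE is the grip in N (left out, the last holds). Time passes only in rows, so rows that do not move let the fingers close. It gives the time, the measured TCP pose, the force, the opening and the grip force at its end, in the units of the state.
- observe(): the state, without advancing time (a new reading comes with each control period).
- get_image(name): name is "scene" or "top"; returns a dict with "image" (420x560x3 uint8, red, green, blue), "fx", "fy", "cx", "cy" (pixels), "position" and "orientation" of the camera in the world. Camera axes: x right, y down, z forward; pixel columns grow to the right and rows downward; lengths in m; the calibration is good to about 2 mm. A picture is of the moment at which its call begins. There is no depth.
- sign_off(): hands the job in; it is judged then, once.
Trained networks look in the newest picture that a camera, given by its name, has taken for a name from the list of things; names that differ only in an ending like _2 or _b are one class to them, and where a whole thing is asked for, a point or a joint stands for the part that bears it (a point fixed in the world has none). Each returns a list of dicts, best first, with "score" (0 to 1); they miss things now and then, are a little off and sometimes report something else, mostly with a low value. They report only what shows in the picture. A call takes as long as a camera call. They do not tell look-alikes from the thing itself.
- find_in(label, camera): "rect" ([centre column, centre row, width, height] as shares, 0 to 1, of the picture: columns of its width, rows of its height, round what is visible of it).
- trace(label, camera): "region" (420x560 bool, what is visible of it) and "rect" ([centre column, centre row, width, height] as shares, 0 to 1, of the picture: columns of its width, rows of its height, round what is visible of it).
- place_of(label, camera): "point" ([column, row] as shares, 0 to 1, of the picture: columns of its width, rows of its height: a listed point, or the origin of a listed thing).
The state is a dict: "clock": time; "joints": joint angles; "dq": joint speeds; "joint_efforts": joint torques, N m; "position": TCP position; "ee_rot": TCP orientation; "force": force on the tool from outside, world axes, zero at the start; "ft_torque": the same for the moment, N m; "width": opening from 0.0 (shut) to 1.0 (fully open); "gripper_force": force on a finger pad.
Only numpy, scipy, OpenCV 4.12 (cv2) and the standard library are available. Lean on these libraries where they do the work, as an engineer would, in place of code of your own. Each camera call takes 0.05 s, during which the arm holds its last target. There are 200 camera calls.

## Task

The tall steel sample cup lying on the sloping wire cradle has been rinsed: put it upside down over the white peg of the free drying stand, so that the peg is inside it and its rim sits flat on the stand's plate all round, and let go. The peg can be clamped anywhere along its slot, so look or feel for it; lower the cup gently without ramming it onto peg or plate, keep hold of it until its rim rests on the plate, and leave everything else on the bench where it is.

Things in the scene. Friction and masses are not known exactly. Their poses are not given: they have to be found in the camera images.
- cup: the rinsed cup: plain steel straight-sided round cup, 44 mm outside diameter, 100 mm long, wall 3 mm, bore 38 mm, closed end 4 mm thick, 130 g more or less. Origin at the centre of the outside of its closed end; its z runs along its axis from the closed end to the mouth (mouth at z = 100 mm). At the start it lies on the cradle with its mouth towards the robot, sloping 30 degrees down.
- cradle: fixed dark base plate 150 x 75 x 8 mm with two parallel steel rods (8 mm thick, 26 mm apart) that slope 30 degrees down towards -x of the cradle and turn up 16 mm at the low end, where the cup's rim leans on them. The middle of the cup is free at both sides. Origin at the centre of the underside, z up, the cup's axis lies over its x axis, rising to +x.
- stand: the free drying stand, fixed: grey plate 90 (x) x 150 (y) x 14 mm high with a dark slot along its y. Out of the slot rises one white upright round peg, 32 mm diameter, its top 75 mm above the plate (1.5 mm chamfer). The peg is clamped on the plate's centre line (x = 0) at an unreported place between y = -12 and +12 mm. Origin at the centre of the plate's underside, z up.
- stand_used: a fixed drying stand of the same make and size whose peg (at its centre) already carries a cup; same frame.
- cup_done: an identical steel cup that already stands mouth down on the other drying stand; origin at the centre of its closed end (now on top)
- dish: short wide steel dish, 72 mm across, 50 mm high, upright; origin at the centre of its underside
- blower: black rubber dust blower standing upright, 60 mm across, 125 mm high; origin at the centre of its underside
- bottle: brown glass bottle with black cap, 56 mm across, 130 mm high; origin at the centre of its underside
- driver: screwdriver lying flat, its shaft along its own x
- notes: pad of yellow notes, 76 x 76 x 12 mm, lying flat; origin at the centre of its underside
- lens_ring: black lens ring lying flat, 50 mm across, 16 mm high; origin at the centre of its underside
- wrench: flat wrench lying along its own x
Not all that is in view belongs to the job. Leave any pink look-alike of the cup alone.

How it is judged:
On the way:
1. the cup, still held by the fingers, is lowered upside down until its rim is on the stand's plate (within 3 mm) (angle between cup's own z axis and vertical above 3 rad and z of cup in the frame of stand below 0.117 m and x of cup in the frame of stand between -0.01 and 0.01 m and y of cup in the frame of stand between -0.02 and 0.02 m and contact force between cup and the fingers above 1 N), for 0.1 s.
At the end, for the whole second after the job is handed in: The cup is at rest upside down within 4.6 degrees of plumb, its closed end 110 to 117 mm above the stand's underside (rim flat on the plate), its axis within 8 mm of the slot's centre line and within 18.5 mm of the plate's middle along it, so that the peg is inside (angle between cup's own z axis and vertical above 3.06 rad and z of cup in the frame of stand between 0.11 and 0.117 m and x of cup in the frame of stand between -0.008 and 0.008 m and y of cup in the frame of stand between -0.0185 and 0.0185 m and linear speed of cup below 0.02 m/s and angular speed of cup below 0.2 rad/s); the robot touches nothing.
It fails at once if the cup is rammed onto the peg or plate (more than 60 N) (contact force between cup and stand above 60 N).
It fails at once if a bystander is moved by more than 20 mm (distance of any of cup_done, dish, blower, bottle, driver, notes, lens_ring, wrench from where it was at the start of the episode above 0.02 m).
It also fails if it takes over 58 s, if anything falls off the work surface, if the arm or the gripper's body presses on something with over 40 N, if the wrist force passes 120 N, or if a joint passes its speed limit or range.

## Working session

There is one attempt and no reset: what is moved stays moved. The work goes in short steps, Python scripts to look and compute and a shell command to move; the robot and the scene stay as the last step left them, time stands still between calls to the robot, and variables do not carry over. Pictures are saved under pics/ and viewed, at most 10 in all, crops included, and the job is handed in when it is done.

```bash
mkdir -p pics; cat > h.py <<'E'
import numpy as np, cv2
from scipy.spatial.transform import Rotation as R
from cell import *
def cam(n):
    d=get_image(n); o=np.array(d["orientation"],float)
    d["R"]=R.from_rotvec(o).as_matrix() if o.shape==(3,) else (o if o.shape==(3,3) else R.from_quat(o).as_matrix())
    d["p"]=np.array(d["position"]); return d
def ray(d,u,v):
    r=d["R"]@np.array([(u-d["cx"])/d["fx"],(v-d["cy"])/d["fy"],1]); return r/np.linalg.norm(r)
def plane(d,u,v,z):
    r=ray(d,u,v); return d["p"]+r*(z-d["p"][2])/r[2]
def tri(a,ua,b,ub):
    r1,r2=ray(a,*ua),ray(b,*ub); t=np.linalg.lstsq(np.c_[r1,-r2],b["p"]-a["p"],rcond=None)[0]
    q1,q2=a["p"]+r1*t[0],b["p"]+r2*t[1]; return (q1+q2)/2,np.linalg.norm(q1-q2)
def proj(d,P):
    c=(np.asarray(P)-d["p"])@d["R"]; return np.array([d["fx"]*c[...,0]/c[...,2]+d["cx"],d["fy"]*c[...,1]/c[...,2]+d["cy"]]).T
E
python3 - <<'E'
from h import *
a,b=cam("scene"),cam("top")
for d,n in((a,"scene"),(b,"top")):
    cv2.imwrite(f"pics/{n}.png",d["image"][:,:,::-1]); print(n,d["p"],d["orientation"],d["fx"],d["cx"],d["cy"])
for l in["cup","cradle","stand","stand_used","cup_done"]:
  for n in("scene","top"):
    print(l,n,[(round(x["score"],2),(np.array(x["point"])*[560,420]).round(1)) for x in place_of(l,n)],[(round(x["score"],2),(np.array(x["rect"])*[560,420,560,420]).round(0)) for x in find_in(l,n)])
s=observe();print(s)
E
```

```text
scene [ 1.4132639  -0.11430982  0.91907885] [-1.81814742 -1.62336514  0.68606562] 546.0046612925244 277.6111195913302 202.70325440455332
top [ 0.32030038 -0.02402744  1.24351683] [-2.08614621  2.14623927 -0.20307323] 444.24383940496443 274.61067174789366 206.82974578933613
cup scene [(0.86, array([248.2, 171.4])), (0.68, array([139.7, 186.4])), (0.63, array([273.7, 208.6]))] [(0.73, array([274., 203.,  22.,  28.])), (0.72, array([269., 180.,  43.,  25.])), (0.63, array([149., 191.,  36.,  33.])), (0.25, array([153., 248.,  76.,  52.]))]
cup top [(0.91, array([391.6, 277.6])), (0.71, array([271.6, 197.2])), (0.69, array([285., 280.]))] [(0.96, array([379., 263.,  33.,  38.])), (0.68, array([270., 213.,  24.,  41.])), (0.47, array([224., 167.,  26.,  31.])), (0.16, array([273., 212.,  35.,  57.]))]
cradle scene [(0.69, array([268.7, 234.6]))] [(0.59, array([271., 234.,  41.,  44.]))]
cradle top [(0.58, array([271.4, 211.4]))] [(0.93, array([272., 212.,  32.,  56.]))]
stand scene [(0.78, array([392.7, 230.1])), (0.74, array([214.8, 186. ])), (0.6, array([282.9, 281.5])), (0.19, array([3
[... 519 characters left out ...]
,  18.]))]
{'clock': 1.1, 'joints': array([-1.20958987,  0.43443962,  0.02499459,  1.5732073 , -0.01160747,
        1.13400539, -0.07511554]), 'dq': array([-0.00107546,  0.00014113, -0.00016741,  0.00068377,  0.00030764,
       -0.0003488 ,  0.00111295]), 'joint_efforts': array([ 5.20440826e-04, -6.67679286e+01,  9.84045267e-01, -3.14816558e+01,
       -6.06358680e-02,  3.30910168e-02,  3.92357958e-05]), 'position': array([0.27962065, 0.5589716 , 0.22677649]), 'ee_rot': array([7.22180535e-01, 3.05744464e+00, 1.32231128e-04]), 'force': array([ 0.89877836,  0.91971278, -0.04615983]), 'ft_torque': array([-0.01928066,  0.04760881, -0.02840937]), 'gripper_force': 0.0, 'width': 1.0016461121812839}
```

View pics/scene.png

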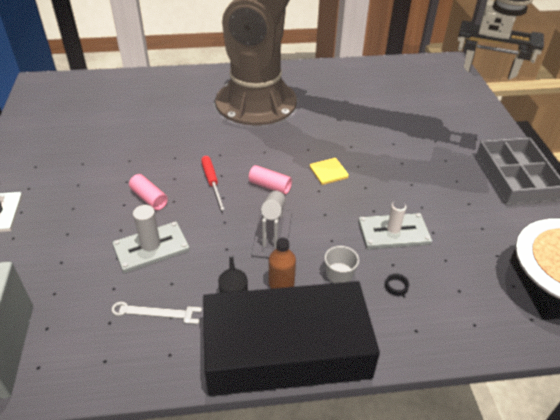

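View pics/top.png

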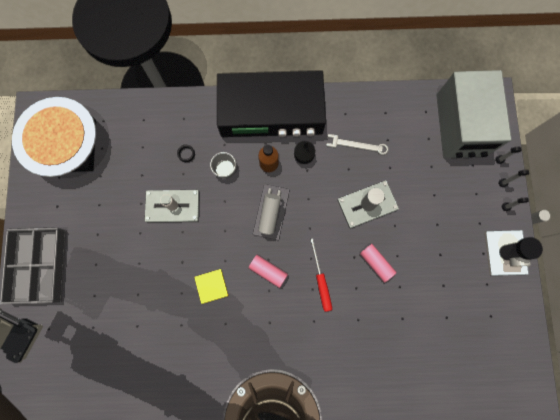

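The scene view shows the grey steel cup on the cradle at (273,205). In the top view it is at (270,213). These could be mistaken for it:
- pink cups: scene (270,180) and (148,191), top (268,271) and (378,263)
- the done cup: scene (147,227), top (372,198)
- the dish: scene (341,264)

I choose the grey one on the cradle. The free stand is at scene (395,229), top (172,206).

```bash
python3 - <<'E'
from h import *
a,b=cam("scene"),cam("top")
def crop(d,u,v,w=40):return cv2.resize(d["image"][v-w:v+w,u-w:u+w,::-1],(400,300) if 0 else (300,300),interpolation=cv2.INTER_CUBIC)
cv2.imwrite("pics/crop.png",np.vstack([np.hstack([crop(a,272,215),crop(b,270,212)]),np.hstack([crop(a,395,225),crop(b,172,206)])]))
def best(l,n,near):
    c=[(np.linalg.norm(np.array(x["rect"][:2])*[560,420]-near),i,x) for i,x in enumerate(trace(l,n))]; return min(c)[2]["region"] if c else None
for l,n,near in[("cup","top",(270,213)),("cup","scene",(273,205)),("cradle","top",(272,212)),("stand","top",(172,206)),("stand","scene",(395,229)),("stand_used","top",(368,204)),("cup_done","top",(372,198))]:
    r=best(l,n,near)
    if r is None: print(l,n,None);continue
    ct=max(cv2.findContours(r.astype(np.uint8),0,2)[0],key=cv2.contourArea)
    print(l,n,r.sum(),cv2.minAreaRect(ct)); np.save(f"{l}_{n}.npy",r)
E
```

```text
cup top 691 ((269.3587341308594, 213.56239318847656), (18.11933135986328, 41.42173385620117), 9.865806579589844)
cup scene 471 ((273.0431213378906, 204.73277282714844), (19.30204963684082, 28.362192153930664), 23.198589324951172)
cradle top 744 ((270.778076171875, 211.794921875), (26.90818977355957, 52.767032623291016), 12.994616508483887)
stand top 1705 ((172.0, 205.5), (31.0, 54.0), 90.0)
stand scene 2157 ((394.6003112792969, 226.60369873046875), (39.48441696166992, 70.621337890625), 85.76361083984375)
stand_used top 1225 ((367.46636962890625, 203.19558715820312), (31.84723472595215, 52.209266662597656), 67.7509765625)
cup_done top 394 ((372.25, 198.74998474121094), (16.970561981201172, 26.16295051574707), 45.0)
```

View pics/crop.png

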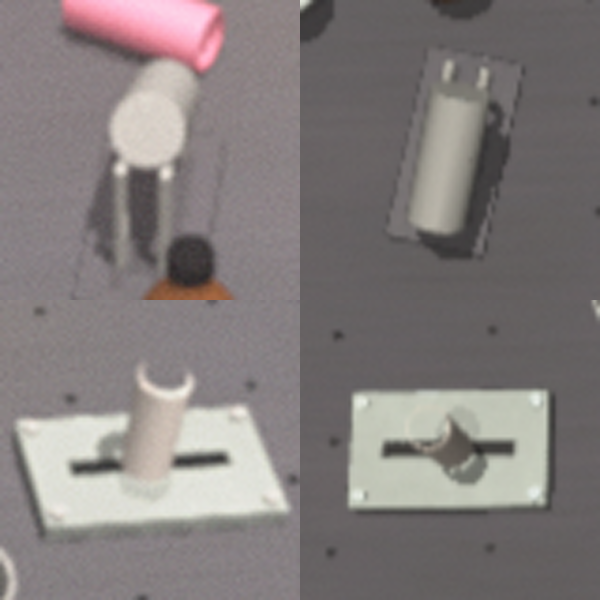

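The crop confirms a plain grey steel cup on the rods, closed end up the slope, with a pink look-alike next to it. The free stand's peg top shows at about (399,205) in the scene view and (167,201) in the top view. Next I fit models to the silhouettes.

```bash
cat >> h.py <<'E'
T=np.linspace(0,2*np.pi,40)
def cyl(p,ax,L,r):
    ax=np.asarray(ax,float);ax/=np.linalg.norm(ax);e=np.cross(ax,[.3,.9,.1]);e/=np.linalg.norm(e);f=np.cross(ax,e)
    c=r*(np.outer(np.cos(T),e)+np.outer(np.sin(T),f)); return np.vstack([c+p,c+p+L*ax])
def box(x,y,yaw,sx,sy,z):
    P=np.array([[i*sx/2,j*sy/2,k*z] for i in(-1,1) for j in(-1,1) for k in(0,1)]);return P@R.from_euler("z",yaw).as_matrix().T+[x,y,0]
def hull(d,P): return cv2.convexHull(proj(d,P).astype(np.float32))
def soft(d,hs,s=4):
    m=np.zeros((420*s,560*s),np.uint8)
    for h in hs: cv2.fillConvexPoly(m,((h*s+s/2-.5)*16).round().astype(int),255,shift=4)
    return cv2.resize(m,(560,420),interpolation=cv2.INTER_AREA)/255.
E
cat > fit.py <<'E'
from h import *
from scipy.optimize import minimize
a,b=cam("scene"),cam("top")
D={"scene":a,"top":b}
def cupP(q,t=np.pi/6): return cyl(q[:3],[-np.cos(q[3])*np.cos(t),-np.sin(q[3])*np.cos(t),-np.sin(t)],.1,.022)
m={k:np.load(k+".npy") for k in["cup_top","cup_scene","stand_top","stand_scene"]}
g,e=tri(a,(272.5,208.7),b,(272.2,196.6)); print("cup end tri",g,e)
def fit(f,q0,st):
    S=np.vstack([q0]+[np.array(q0)+np.eye(len(q0))[i]*st[i] for i in range(len(q0))])
    return minimize(f,q0,method="Nelder-Mead",options=dict(initial_simplex=S,xatol=1e-4,fatol=.1,maxiter=250))
cost=lambda q,c,n,P:sum(np.abs(soft(D[k],[hull(D[k],p) for p in P(q)])-m[n+"_"+k]).sum() for k in c)
for c in(["scene","top"],["top"]):
    # the top alone holds z fixed
    r=fit((lambda q:cost(q,c,"cup",lambda q:[cupP(q)])) if len(c)>1 else (lambda q:cost([*q[:2],z0,q[2]],c,"cup",lambda q:[cupP(q)])),
      [*g,-.15] if len(c)>1 else [g[0],g[1],-.15],[.01,.01,.01,.1] if len(c)>1 else [.01,.01,.1]); z0=r.x[2] if len(c)>1 else z0
    print("cup",c,r.x.round(4),r.fun)
g,e=tri(a,(399,205),b,(167.2,200.7)); print("peg top tri",g,e)
for k,l in(("scene",(394.2,233)),("top",(175,208.5))): print("peg base on plate",k,plane(D[k],*l,.014))
for c in(["scene","top"],["top"],["scene"]):
    r=fit(lambda q:cost(q,c,"stand",lambda q:[box(*q[:3],.09,.15,.014),cyl([q[0]-np.sin(q[2])*q[3],q[1]+np.cos(q[2])*q[3],.014],[0,0,1],.075,.016)]),[g[0],g[1],0,0],[.01,.01,.1,.01])
    q=r.x;print("stand",c,q.round(4),r.fun,"peg",q[0]-np.sin(q[2])*q[3],q[1]+np.cos(q[2])*q[3])
E
python3 fit.py
```

```text
cup end tri [ 0.57417844 -0.01555085  0.10377137] 0.001610009985988995
cup ['scene', 'top'] [ 0.5762 -0.0174  0.1052 -0.2407] 102.21960784313725
cup ['top'] [ 0.5761 -0.0173 -0.2511] 40.5843137254902
peg top tri [0.57520082 0.26574014 0.08727242] 0.003728644996515105
peg base on plate scene [0.59074547 0.26439392 0.014     ]
peg base on plate top [0.56772562 0.25959005 0.014     ]
stand ['scene', 'top'] [ 0.5774  0.2696 -0.0289 -0.0039] 297.1921568627451 peg 0.5773369862956875 0.2656928976014571
stand ['top'] [ 0.5782  0.2702 -0.0291  0.0059] 34.03137254901961 peg 0.5783339167506787 0.2760811750482239
stand ['scene'] [ 0.5749  0.2692 -0.0088 -0.0026] 204.87843137254902 peg 0.574901920834631 0.26656870057433474
```

```bash
cat > go.py <<'E'
import sys
from h import *
def go(P,Rt=None):
    s=observe();C=R.from_rotvec(s["ee_rot"]);Rt=C if Rt is None else Rt
    print("t",round(s["clock"],2),"q",s["joints"].round(2),"TCP",s["position"].round(4),"z",C.as_matrix()[:,2].round(3),"y",C.as_matrix()[:,1].round(3),"F",s["force"].round(1),"w",round(s["width"],3),round(s["gripper_force"],1))
    print("shift rows",((C.inv().apply(np.array(P)-s["position"]))/.02).round(2),"turn rows",(np.degrees((C.inv()*Rt).as_rotvec())/4).round(2))
E
python3 -m handwheel '[[-1,-0.79,0,0,0,-0.81],[-1,-0.79,0,0,0,-0.81],[-1,-0.79,0,0,0,-0.81],[-1,-0.79,0,0,0,-0.81],[-1,-1,0,0,0,0],[-1,-1,0,0,0,0],[-1,-1,0,0,0,0],[-1,-1,0,0,0,0]]' 1
python3 -c "
from go import *
y=np.array([.238,.971,0]);y/=np.linalg.norm(y);z=np.array([0,0,-1.]);go([.547,-.010,.18],R.from_matrix(np.c_[np.cross(y,z),y,z]))"
```

```text
clock: 2.32
position: [0.39, 0.373, 0.2269]
ee_rot: [0.372, 3.119, 0.001]
force: [0.9, -0.3, -0.3]
width: 0.999
gripper_force: 0.0
t 2.32 q [-0.89  0.3   0.03  1.78 -0.01  1.06  0.48] TCP [0.39   0.373  0.2269] z [ 0.  0. -1.] y [0.235 0.972 0.   ] F [ 0.9 -0.3 -0.3] w 0.999 0.0
shift rows [-12.14 -16.77   2.34] turn rows [0.01 0.   0.04]
```

```bash
python3 -m handwheel '[[-0.71,-0.99,0.1,0,0,0],[-0.71,-0.99,0.1,0,0,0],[-0.71,-0.99,0.1,0,0,0],[-0.71,-0.99,0.1,0,0,0],[-0.71,-0.99,0.1,0,0,0],[-0.71,-0.99,0.1,0,0,0],[-0.71,-0.99,0.1,0,0,0],[-0.71,-0.99,0.1,0,0,0]]' >/dev/null
python3 -m handwheel '[[-0.71,-0.99,0.1,0,0,0],[-0.71,-0.99,0.1,0,0,0],[-0.71,-0.99,0.1,0,0,0],[-0.71,-0.99,0.1,0,0,0],[-0.71,-0.99,0.1,0,0,0],[-0.71,-0.99,0.1,0,0,0],[-0.71,-0.99,0.1,0,0,0],[-0.71,-0.99,0.1,0,0,0]]' >/dev/null
python3 -m handwheel '[[-0.71,-0.93,0.1,0,0,0],[0,0,0,0,0,0],[0,0,0,0,0,0]]' >/dev/null
python3 - <<'E'
from go import *
go([.547,-.010,.0687])
s=observe();a,b=cam("scene"),cam("top")
im=[]
for d in(a,b):
    u,v=proj(d,s["position"]).astype(int); print(u,v)
    v=min(max(v,60),359);c=d["image"][v-60:v+60,u-60:u+60,::-1].copy();im.append(cv2.resize(c,(400,400),interpolation=cv2.INTER_CUBIC))
cv2.imwrite("pics/pre.png",np.hstack(im))
E
```

```text
t 3.9 q [-0.25  0.34  0.22  1.83 -0.09  0.99  1.34] TCP [ 0.5452 -0.01    0.1926] z [-0. -0. -1.] y [ 0.238  0.971 -0.   ] F [-0.1  0.5  0.4] w 0.998 0.0
shift rows [-0.09  0.03  6.2 ] turn rows [0. 0. 0.]
273 168
269 200
```

View pics/pre.png

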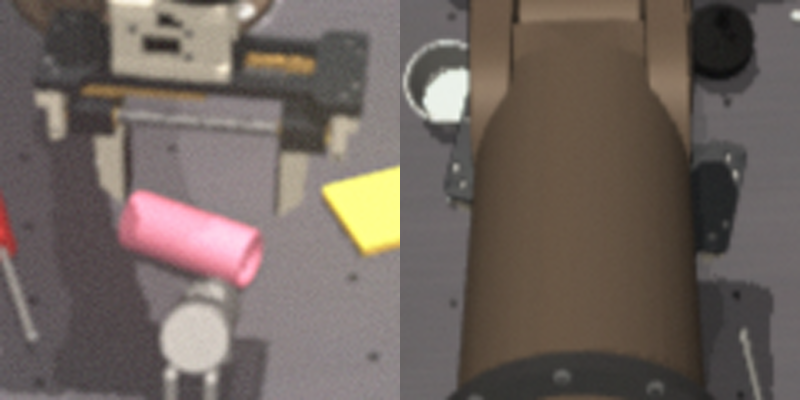

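The left half (scene) shows the open fingers straddling the cup line, with tip midpoint within about 2 px of the projected TCP at (273,168). The pink cup is clear. In the right half (top) the arm hides the cup. Now I descend and grip.

```bash
python3 -m handwheel '[[0,0,1,0,0,0],[0,0,1,0,0,0],[0,0,1,0,0,0],[0,0,1,0,0,0],[0,0,0.8,0,0,0],[-0.1,0,0.7,0,0,0],[0,0,0.7,0,0,0],[0,0,0,0,0,0]]'
python3 -m handwheel '[[0,0,0,0,0,0],[0,0,0,0,0,0],[0,0,0,0,0,0],[0,0,0,0,0,0],[0,0,0,0,0,0],[0,0,0,0,0,0]]' 0 25
python3 -m handwheel '[[0,0,0,0,0,0],[0,0,0,0,0,0],[0,0,0,0,0,0],[0,0,0,0,0,0],[0,0,0,0,0,0],[0,0,0,0,0,0]]'
```

```text
clock: 4.67
position: [0.5452, -0.0074, 0.0666]
ee_rot: [-0.369, -3.116, 0.0]
force: [-0.7, 0.4, 0.9]
width: 1.001
gripper_force: 0.0
clock: 5.17
position: [0.5472, -0.009, 0.0692]
ee_rot: [0.372, 3.119, 0.0]
force: [-0.5, -0.7, -0.2]
width: 0.613
gripper_force: 0.0
clock: 5.67
position: [0.5467, -0.0104, 0.0689]
ee_rot: [-0.374, -3.119, 0.002]
force: [-2.1, -4.7, 4.5]
width: 0.482
gripper_force: 25.0
```

```bash
python3 -m handwheel '[[0,0,-0.3,0,0,0],[0,0,-0.7,0,0,0],[0,0,-1,0,0,0],[0,0,-1,0,0,0],[0,0,-1,0,0,0],[0,0,-1,0,0,0],[0,0,-1,0,0,0],[0,0,-1,0,0,0]]' - 40
python3 -m handwheel '[[0,0,-1,0,0,0],[0,0,-1,0,0,0],[0,0,-0.5,0,0,0]]'
python3 -c "
from go import *
go([.56,.20,.25])"
```

```text
clock: 6.33
position: [0.5467, -0.0084, 0.2099]
ee_rot: [-0.371, -3.12, -0.001]
force: [0.2, 0.8, -2.0]
width: 0.473
gripper_force: 40.0
clock: 6.58
position: [0.5477, -0.0085, 0.2613]
ee_rot: [0.371, 3.117, 0.002]
force: [0.4, -0.2, -1.6]
width: 0.475
gripper_force: 40.0
t 6.58 q [-0.26  0.28  0.23  1.73 -0.07  1.14  1.32] TCP [ 0.5477 -0.0085  0.2613] z [ 0.003  0.001 -1.   ] y [0.235 0.972 0.002] F [ 0.4 -0.2 -1.6] w 0.475 40.0
shift rows [ 1.86 10.28  0.58] turn rows [0. 0. 0.]
```

```bash
python3 -m handwheel '[[0.25,0.95,0,0,0,1],[0.3,0.94,0,0,0,1],[0.37,0.93,0,0,0,1],[0.43,0.9,0,0,0,1],[0.5,0.86,0,0,0,1],[0.55,0.82,0,0,0,1],[0.6,0.78,0,0,0,1],[0.66,0.74,0,0,0,1]]'
python3 -m handwheel '[[0.7,0.7,0,0,0,1],[0.75,0.66,0,0,0,1],[0.81,0.6,0,0,-1,0],[0.81,0.6,0,0,-1,0],[0,0,0,0,-1,0],[0,0,0,0,-1,0],[0,0,0,0,-1,0],[0,0,0,0,-1,0]]'
python3 -c "
from go import *
go([.56,.20,.25])"
```

```text
clock: 7.25
position: [0.5457, 0.1508, 0.2583]
ee_rot: [-1.222, -2.893, 0.0]
force: [1.6, 0.1, -1.6]
width: 0.476
gripper_force: 40.0
clock: 7.92
position: [0.5466, 0.2304, 0.2575]
ee_rot: [1.24, 2.458, -0.265]
force: [-0.3, -0.3, -1.4]
width: 0.472
gripper_force: 40.0
t 7.92 q [-1.01  0.36  0.35  1.72  0.33  1.12 -0.19] TCP [0.5466 0.2304 0.2575] z [ 0.244 -0.329 -0.912] y [0.804 0.594 0.001] F [-0.3 -0.3 -1.4] w 0.472 40.0
shift rows [-1.33 -0.36  1.  ] turn rows [0. 0. 0.]
```

```bash
python3 -m handwheel '[[0,0,0,0,-1,0],[0,0,0,0,-1,0],[0,0,0,0,-1,0],[0,0,0,0,-1,0],[0,0,0,0,-1,0],[0,0,0,0,-1,0],[0,0,0,0,-1,0],[0,0,0,0,-1,0]]'
python3 -m handwheel '[[0,0,0,0,-1,0],[0,0,0,0,0,0],[0,0,0,0,0,0]]'
cat > look.py <<'E'
from go import *
from scipy.optimize import minimize
# expected cup from TCP: grasp point 19 mm behind TCP, cup axis 60 deg from tool z in tool xz plane
s=observe();C=R.from_rotvec(s["ee_rot"]).as_matrix();D={"scene":cam("scene"),"top":cam("top")}
c0=C@np.array([np.sin(np.pi/3),0,np.cos(np.pi/3)]);o0=s["position"]-.019*C[:,2]-.035*c0
print("model cup end",o0.round(4),"axis",c0.round(3))
im=[]
for k,d in D.items():
    u=proj(d,o0+.05*c0)
    t=trace("cup",k);t=[(np.linalg.norm(np.array(x["rect"][:2])*[560,420]-u),x["score"],i) for i,x in enumerate(t)]+[]
    print(k,u.round(1),[(round(x[0],1),round(x[1],2)) for x in t])
    c=d["image"][:,:,::-1].copy()
    x0,y0=(u-60).astype(int).clip(0,[440,300]);c=cv2.resize(c[y0:y0+120,x0:x0+120],(400,400),interpolation=cv2.INTER_CUBIC)
    h=hull(d,cyl(o0,c0,.1,.022)); cv2.polylines(c,[((h-[x0,y0]+.5)*400/120).astype(int)],True,(0,255,0),1)
    print("crop origin",k,x0,y0); im.append(c)
import sys;cv2.imwrite(f"pics/{sys.argv[1]}.png",np.hstack(im))
go([.576,.266,.2])
E
python3 look.py held
```

```text
clock: 8.58
position: [0.5465, 0.2306, 0.2572]
ee_rot: [0.996, 1.975, -0.531]
force: [-0.6, -0.2, -2.0]
width: 0.475
gripper_force: 40.0
clock: 8.83
position: [0.5462, 0.2305, 0.2563]
ee_rot: [0.965, 1.917, -0.559]
force: [0.6, -0.3, -0.9]
width: 0.475
gripper_force: 40.0
model cup end [0.5365 0.2438 0.3008] axis [-0.003 -0.001 -1.   ]
scene [395.6 135.5] [(np.float64(255.3), 0.81), (np.float64(1.1), 0.8), (np.float64(132.7), 0.68), (np.float64(77.4), 0.39)]
crop origin scene 335 75
top [158.2 202. ] [(np.float64(230.0), 0.84), (np.float64(131.5), 0.63)]
crop origin top 98 141
t 9.03 q [-1.35  0.6   0.47  1.82  0.78  1.26 -0.71] TCP [0.5475 0.2288 0.2584] z [ 0.513 -0.697 -0.502] y [0.806 0.592 0.002] F [-0.3 -1.  -1.4] w 0.472 40.0
shift rows [2.86 2.25 0.9 ] turn rows [0. 0. 0.]
```

View pics/held.png

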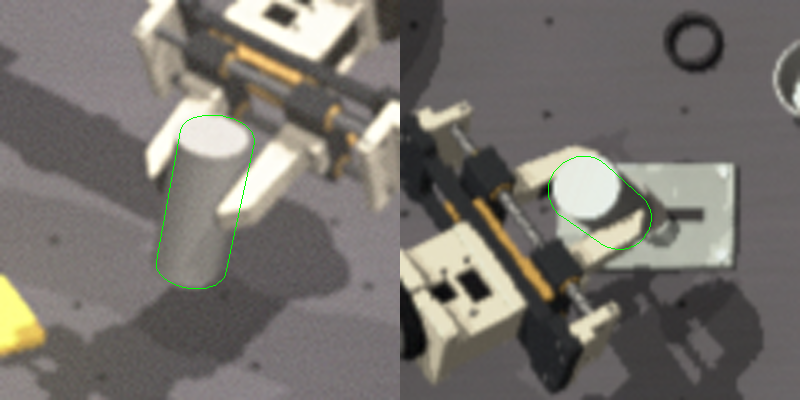

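The left half (scene) shows the cup upright and mouth down, its lid disc at crop (214,137), which matches the model outline. The right half (top) has the disc at crop (585,187), also on the model. Next I refine the peg with an overlay on the first pictures.

```bash
cat > peg.py <<'E'
from go import *
D={"scene":cam("scene"),"top":cam("top")};im=[]
# lid of held cup measured vs. model
s=observe();C=R.from_rotvec(s["ee_rot"]).as_matrix();c0=C@np.array([np.sin(np.pi/3),0,.5]);o0=s["position"]-.019*C[:,2]-.035*c0
L={}
for k,d in D.items():
    u=proj(d,o0).astype(int);g=d["image"].min(2);w=np.zeros_like(g);w[u[1]-13:u[1]+14,u[0]-14:u[0]+15]=1
    m=((g>175)&(w>0)).astype(np.uint8);n,l,st,ce=cv2.connectedComponentsWithStats(m);i=l[u[1],u[0]]
    L[k]=ce[i];print(k,"lid",ce[i].round(1),st[i],"model",proj(d,o0).round(1))
print("lid tri",tri(D["scene"],L["scene"],D["top"],L["top"]),"model",o0)
p=np.array([.5765,.2657])
for k,d in D.items():
    g=cv2.imread(f"pics/{k}.png");u=proj(d,[*p,.05]);x0,y0=(u-20).astype(int);z=10
    c=cv2.resize(g[y0:y0+40,x0:x0+40],None,fx=z,fy=z,interpolation=cv2.INTER_CUBIC)
    for zz,col in((.089,(0,200,0)),(.014,(0,0,255))):
        q=proj(d,cyl([*p,zz],[0,0,1],.01,.016)[:40]);cv2.polylines(c,[((q-[x0,y0]+.5)*z).astype(int)],True,col,1)
    cv2.imwrite("t.png",c);im.append(c);print(k,x0,y0)
cv2.imwrite("pics/peg.png",np.hstack(im))
E
python3 peg.py
```

```text
scene lid [395.7 112.9] [385 102  24  20 299] model [399.1 114.7]
top lid [151.6 195.6] [138 185  26  25 395] model [152.6 196.5]
lid tri (array([0.53733889, 0.23849272, 0.30831122]), np.float64(0.008489877951082572)) model [0.53759329 0.24204318 0.30281623]
scene 375 197
top 149 182
```

View pics/peg.png

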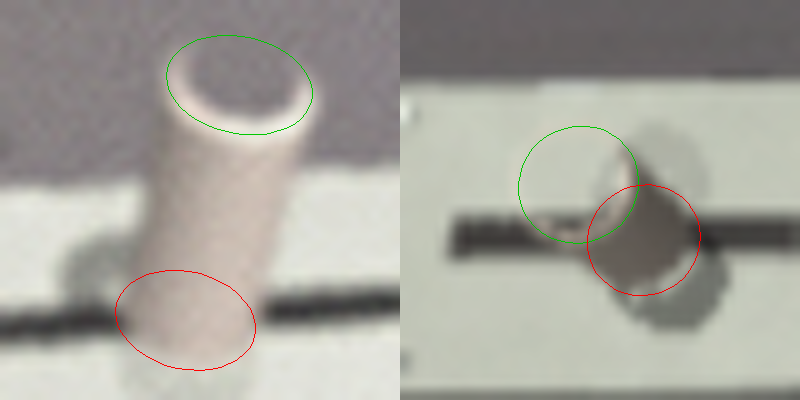

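In the left half (scene) the peg-top ring lies on the model, with its base about 1 px further right. In the right half (top) the disc and base agree within about 0.5 px, so I take the peg at (0.577, 0.2664).

```bash
cat > tgt.py <<'E'
from go import *
S=[]
for i in range(6): S.append(observe());get_image("top") if i<5 else 0
p=np.mean([s["position"] for s in S],0);C=R.from_rotvec(np.array([s["ee_rot"] for s in S])).mean().as_matrix()
c0=C@np.array([np.sin(np.pi/3),0,.5]);m=p-.019*C[:,2]+.065*c0
print("sd",np.std([s["position"] for s in S],0),"mouth",m.round(4),"axis",c0.round(4),"F",np.mean([s["force"] for s in S],0).round(1),"q",S[-1]["joints"].round(2))
d=np.array([.577,.2664,float(sys.argv[1])])-m
print("rows",(C.T@d/.02).round(2),"per world 10mm x,y,-z",(C.T*.5).T.round(3).tolist()[0],(C[1]*.5).round(3),(-C[2]*.5).round(3),"turn",(np.degrees(C.T@np.cross(c0,[0,0,-1]))/4).round(2))
E
python3 tgt.py .13
```

```text
sd [0.00012487 0.0001822  0.00019193] mouth [0.5374 0.2425 0.2025] axis [ 2.0e-04  1.5e-03 -1.0e+00] F [-0.1 -0.2 -1.5] q [-1.35  0.6   0.47  1.82  0.78  1.26 -0.71]
rows [3.04 2.3  2.  ] per world 10mm x,y,-z [-0.148, 0.403, 0.257] [ 0.202  0.296 -0.348] [ 0.433 -0.     0.25 ] turn [ 0.01 -0.02 -0.01]
```

```bash
python3 -m handwheel '[[0.6,0.45,0.4,0,0,0],[0.6,0.45,0.4,0,0,0],[0.6,0.5,0.4,0,0,0],[0.6,0.45,0.4,0,0,0],[0.64,0.45,0.4,0,0,0],[0,0,0,0,0,0],[0,0,0,0,0,0],[0,0,0,0,0,0]]'
cat > chk.py <<'E'
from go import *
s=observe();C=R.from_rotvec(s["ee_rot"]).as_matrix();c0=C@np.array([np.sin(np.pi/3),0,.5]);m=s["position"]-.019*C[:,2]+.065*c0;im=[]
for k in("scene","top"):
    d=cam(k);u=proj(d,m);w=30;z=400/2/w;x0,y0=(u-w).astype(int)
    c=cv2.resize(d["image"][y0:y0+2*w,x0:x0+2*w,::-1],(400,400),interpolation=cv2.INTER_CUBIC)
    for q,col in((hull(d,cyl(m,-c0,.1,.022))[:,0],(0,255,0)),(proj(d,cyl([.577,.2664,.089],[0,0,1],.1,.016)[:40]),(0,0,255))):
        cv2.polylines(c,[((q-[x0,y0]+.5)*z).astype(int)],True,col,1)
    im.append(c)
cv2.imwrite(f"pics/{sys.argv[1]}.png",np.hstack(im))
E
python3 chk.py over; python3 tgt.py .094
```

```text
clock: 10.05
position: [0.5863, 0.2531, 0.1856]
ee_rot: [0.968, 1.914, -0.559]
force: [-0.3, -0.3, -0.9]
width: 0.478
gripper_force: 40.0
sd [1.42273663e-05 5.79867540e-05 1.87346080e-04] mouth [0.5767 0.2667 0.1302] axis [ 5.e-04  9.e-04 -1.e+00] F [-0.2 -0.2 -1.1] q [-1.29  0.75  0.45  1.74  0.76  1.17 -0.74]
rows [1.55 0.   0.93] per world 10mm x,y,-z [-0.148, 0.403, 0.257] [ 0.202  0.297 -0.348] [ 0.433 -0.     0.25 ] turn [ 0.01 -0.01 -0.01]
```

View pics/over.png

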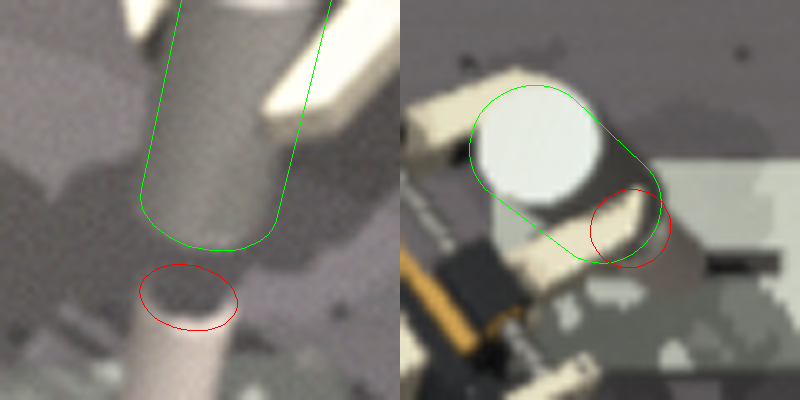

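The left half (scene) has the cup mouth centred at crop x≈209 and the peg ring at crop x≈187. Both agree with their models within about 3 crop px (0.5 px). The right half (top) has the lid at crop (539,144), within 1 px of the model. Now I lower gently.

```bash
python3 -m handwheel '[[0.39,0,0.23,0,0,0],[0.39,0,0.23,0,0,0],[0.39,0,0.23,0,0,0],[0.3,0,0.17,0,0,0],[0,0,0,0,0,0],[0,0,0,0,0,0]]' | grep -E 'pos|force'
python3 -m handwheel '[[0.11,0,0.063,0,0,0],[0,0,0,0,0,0],[0.11,0,0.063,0,0,0],[0,0,0,0,0,0]]' | grep -E 'pos|force'
python3 -m handwheel '[[0.11,0,0.063,0,0,0],[0,0,0,0,0,0],[0.11,0,0.063,0,0,0],[0,0,0,0,0,0]]'| grep -E 'pos|force'
python3 tgt.py .02
```

```text
position: [0.5864, 0.253, 0.1502]
force: [-0.1, 0.8, -1.3]
gripper_force: 40.0
position: [0.5865, 0.2533, 0.1456]
force: [-1.3, -0.1, -2.4]
gripper_force: 40.0
position: [0.5866, 0.2537, 0.1404]
force: [1.0, 1.2, -0.1]
gripper_force: 40.0
sd [1.28418185e-05 3.43114303e-05 6.52402056e-05] mouth [0.5768 0.267  0.085 ] axis [-2.e-04  6.e-04 -1.e+00] F [ 0.5  1.6 -1.8] q [-1.28  0.82  0.44  1.76  0.76  1.12 -0.8 ]
rows [ 2.8  -0.01  1.65] per world 10mm x,y,-z [-0.148, 0.402, 0.257] [ 0.201  0.297 -0.348] [ 0.433 -0.     0.25 ] turn [ 0.   -0.01 -0.  ]
```

```bash
python3 -m handwheel '[[0.13,0.03,0.03,0,0,0],[0,0,0,0,0,0],[0.11,0,0.063,0,0,0],[0,0,0,0,0,0],[0.11,0,0.063,0,0,0],[0,0,0,0,0,0]]' | grep -E 'pos|force'
python3 tgt.py .02
```

```text
position: [0.5865, 0.2541, 0.1327]
force: [0.7, 1.4, -1.8]
gripper_force: 40.0
sd [1.18630943e-05 3.76255560e-05 1.30846797e-04] mouth [0.5767 0.2674 0.0774] axis [-2.e-04 -1.e-04 -1.e+00] F [ 0.3  0.5 -1.3] q [-1.28  0.83  0.44  1.76  0.76  1.11 -0.81]
rows [ 2.46 -0.02  1.48] per world 10mm x,y,-z [-0.148, 0.403, 0.257] [ 0.201  0.297 -0.349] [0.433 0.    0.25 ] turn [-0. -0.  0.]
```

```bash
python3 -m handwheel '[[0.17,0,0.1,0,0,0],[0.17,0,0.1,0,0,0],[0.17,0,0.1,0,0,0],[0.17,0,0.1,0,0,0],[0,0,0,0,0,0]]' | grep -E 'pos|force'
python3 -m handwheel '[[0.17,0,0.1,0,0,0],[0.17,0,0.1,0,0,0],[0.17,0,0.1,0,0,0],[0.17,0,0.1,0,0,0],[0,0,0,0,0,0]]' | grep -E 'pos|force'
python3 -m handwheel '[[0.17,0,0.1,0,0,0],[0.17,0,0.1,0,0,0],[0.17,0,0.1,0,0,0],[0,0,0,0,0,0],[0,0,0,0,0,0]]' | grep -E 'pos|force'
python3 tgt.py .014
```

```text
position: [0.5864, 0.2542, 0.1163]
force: [-0.6, 0.6, -2.5]
gripper_force: 40.0
position: [0.5865, 0.2542, 0.1006]
force: [-0.4, 1.7, -2.5]
gripper_force: 40.0
position: [0.5866, 0.2542, 0.0892]
force: [-0.2, 1.6, -2.3]
gripper_force: 40.0
sd [2.30405114e-05 1.06898951e-05 1.61349968e-04] mouth [0.5768 0.2675 0.034 ] axis [-4.e-04  4.e-04 -1.e+00] F [-0.2  2.  -2.7] q [-1.27  0.9   0.43  1.76  0.76  1.06 -0.86]
rows [ 0.84 -0.03  0.54] per world 10mm x,y,-z [-0.149, 0.402, 0.257] [ 0.201  0.297 -0.348] [0.433 0.    0.25 ] turn [-0.   -0.01  0.  ]
```

```bash
python3 -m handwheel '[[0.13,0,0.075,0,0,0],[0.13,0,0.075,0,0,0],[0.13,0,0.075,0,0,0],[0.13,0,0.075,0,0,0],[0,0,0,0,0,0],[0,0,0,0,0,0]]' | grep -E 'pos|force'
python3 -m handwheel '[[0.09,0,0.05,0,0,0],[0,0,0,0,0,0],[0.09,0,0.05,0,0,0],[0,0,0,0,0,0],[0,0,0,0,0,0]]' | grep -E 'pos|force'
python3 -m handwheel '[[0.06,0,0.035,0,0,0],[0,0,0,0,0,0],[0,0,0,0,0,0]]' | grep -E 'pos|force'
python3 tgt.py .014
```

```text
position: [0.5867, 0.2543, 0.0772]
force: [1.4, 2.7, -1.9]
gripper_force: 40.0
position: [0.5868, 0.2542, 0.0735]
force: [0.3, 3.6, -0.6]
gripper_force: 40.0
position: [0.5868, 0.2542, 0.0722]
force: [1.1, 3.4, 0.3]
gripper_force: 40.0
sd [7.67408723e-06 1.89328195e-05 1.13462092e-05] mouth [0.577  0.2675 0.0167] axis [ 0.e+00  3.e-04 -1.e+00] F [1.  4.1 0.2] q [-1.27  0.93  0.43  1.76  0.76  1.04 -0.88]
rows [ 0.1  -0.03  0.1 ] per world 10mm x,y,-z [-0.148, 0.402, 0.257] [ 0.201  0.297 -0.348] [ 0.433 -0.     0.25 ] turn [ 0. -0. -0.]
```

```bash
for i in 1; do python3 -m handwheel '[[0.055,0.015,0.005,0,0,0],[0,0,0,0,0,0],[0,0,0,0,0,0]]' | grep -E 'pos|force'; done
python3 -m handwheel '[[0.045,0,0.025,0,0,0],[0,0,0,0,0,0],[0,0,0,0,0,0]]' | grep -E 'pos|force'
python3 tgt.py .014
```

```text
position: [0.5865, 0.2542, 0.0711]
force: [0.2, 2.9, -0.6]
gripper_force: 40.0
position: [0.5865, 0.2543, 0.07]
force: [0.6, 1.5, -1.0]
gripper_force: 40.0
sd [1.23684640e-05 1.31051854e-05 1.41404730e-05] mouth [0.5768 0.2675 0.0146] axis [-3.e-04 -3.e-04 -1.e+00] F [ 0.2  1.4 -1.3] q [-1.27  0.93  0.43  1.76  0.76  1.04 -0.88]
rows [-0.   -0.02  0.06] per world 10mm x,y,-z [-0.148, 0.403, 0.257] [ 0.201  0.296 -0.349] [0.433 0.    0.25 ] turn [-0.    0.    0.01]
```

Not on the plate yet; continue 1 mm at a time.

```bash
python3 -m handwheel '[[0.045,0,0.025,0,0,0],[0,0,0,0,0,0],[0,0,0,0,0,0]]' | grep -E 'pos|force'
python3 -m handwheel '[[0.045,0,0.025,0,0,0],[0,0,0,0,0,0],[0,0,0,0,0,0]]' | grep -E 'pos|force'
python3 tgt.py .014
```

```text
position: [0.5868, 0.2543, 0.0696]
force: [-1.8, 1.6, 2.9]
gripper_force: 40.0
position: [0.5869, 0.2542, 0.0696]
force: [-4.8, 3.9, 11.5]
gripper_force: 40.0
sd [9.53061286e-06 9.98023130e-06 1.11392771e-05] mouth [0.5772 0.2674 0.014 ] axis [ 0.0016 -0.0014 -1.    ] F [-4.6  3.  10.6] q [-1.27  0.94  0.43  1.76  0.76  1.04 -0.88]
rows [-0.02 -0.04  0.03] per world 10mm x,y,-z [-0.147, 0.403, 0.257] [ 0.201  0.296 -0.349] [ 0.434 -0.     0.249] turn [ 0.    0.03 -0.01]
```

Seated: 11 N upward, with the rim at z = 0.014. Now I release and back out along the tool axis.

```bash
python3 -m handwheel '[[0,0,0,0,0,0],[0,0,0,0,0,0]]' - 10 | grep force
python3 -m handwheel '[[0,0,0,0,0,0],[0,0,0,0,0,0],[0,0,0,0,0,0],[0,0,0,0,0,0],[0,0,0,0,0,0],[0,0,0,0,0,0]]' 0.75
python3 -m handwheel '[[0,0,-0.2,0,0,0],[0,0,-0.4,0,0,0],[0,0,-0.6,0,0,0],[0,0,-0.8,0,0,0],[0,0,-1,0,0,0],[0,0,-1,0,0,0],[0,0,-1,0,0,0],[0,0,-1,0,0,0]]'
python3 - <<'E'
from go import *
go([.577,.2664,.014]);im=[]
for k in("scene","top"):
    d=cam(k);P=[.577,.2674,.06];u=proj(d,P);w=35;z=400/2/w;x0,y0=(u-w).astype(int)
    c=cv2.resize(d["image"][y0:y0+2*w,x0:x0+2*w,::-1],(400,400),interpolation=cv2.INTER_CUBIC)
    q=hull(d,cyl([.577,.2674,.014],[0,0,1],.1,.022))[:,0];cv2.polylines(c,[((q-[x0,y0]+.5)*z).astype(int)],True,(0,255,0),1);im.append(c)
cv2.imwrite("pics/end.png",np.hstack(im))
E
```

```text
force: [-1.4, 1.9, 7.2]
gripper_force: 10.0
clock: 17.65
position: [0.5867, 0.2545, 0.068]
ee_rot: [0.967, 1.914, -0.559]
force: [0.1, 0.5, 0.6]
width: 0.748
gripper_force: 0.0
clock: 18.32
position: [0.5237, 0.3402, 0.1291]
ee_rot: [0.967, 1.916, -0.557]
force: [-0.8, 0.6, -0.1]
width: 0.749
gripper_force: 0.0
t 18.32 q [-1.38  0.87  0.39  1.65  0.66  1.26 -0.82] TCP [0.5237 0.3402 0.1291] z [ 0.514 -0.696 -0.501] y [0.804 0.594 0.   ] F [-0.8  0.6 -0.1] w 0.749 0.0
shift rows [ 2.7  -0.05  6.82] turn rows [0. 0. 0.]
```

View pics/end.png

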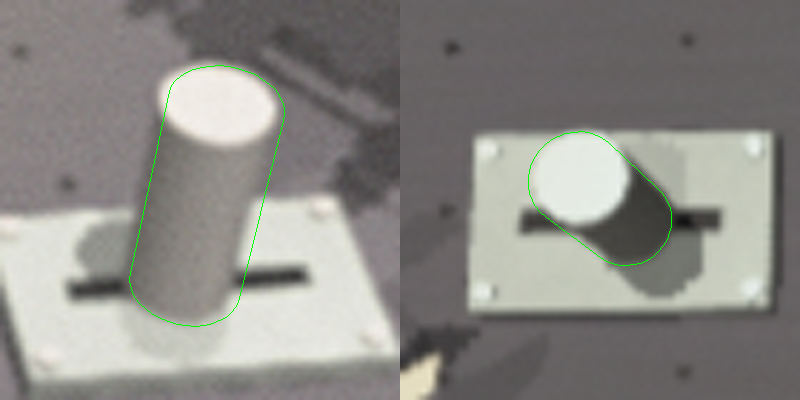

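The cup stands mouth down on the plate and centred on the slot: lid at crop (218,105) in the scene view and (580,177) in the top view. It follows the seated model within about 1.5 px, is upright, and the gripper is clear.

```bash
python3 -m handwheel '[[0,0,-1,0,0,0],[0,0,-1,0,0,0],[0,0,0,0,0,0],[0,0,0,0,0,0]]' >/dev/null; python3 -c "
from cell import *;print(sign_off())"
```

```text
the job is handed in; nothing more can be done
None
```

The steel cup is upside down over the free stand's peg, its rim on the plate by the arm's height and contact-force readings, released with the gripper clear, and the job is handed in; no verdict came back.

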